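# Tip the washed punch out of its basket into the drawer

## Robot

A 6-joint arm with a two-finger parallel gripper is mounted at the origin on the work surface. World frame = base frame: x ahead of the robot, y to its left, z up, the work surface at z = 0. Lengths are in m, angles in degrees, forces in N, time in s.
With the tool pointing down it reaches from about 0.25 to 0.725 m from the base axis. Payload 9.7 kg.
Tool frame: the origin (TCP) lies midway between the tips of the shut fingers; the grasp point (between the pads) lies 19 mm behind it; z points along the fingers, y is the line along which they close (so a half turn about z gives the same grasp; the last joint's range is limited). The gripper opens to 85 mm and grips with 20 to 120 N. Pads are 22 mm wide; open, the fingers measure 114 mm over their backs; the gripper's body (76 mm by 85 mm) begins 54 mm behind the grasp point. The pads swing forward as they close: fully open they stand 13 mm farther back than shut.
Start: joints at [66.75, 4.979, 10.078, 95.1, 0, 90], TCP at [0.217, 0.505, 0.231] pointing down, gripper open.
Joint ranges: [-179.16, 179.16], [-48.56, 103.87], [-65.8, 70.77], [-126.05, 130.52], [-82.76, 87.17], [-180, 180]. Speed limits (degrees/s): [127.2, 127.2, 147.25, 180, 180, 180].

## Interface

Orientations are given as [roll, pitch, yaw] about the fixed x, y, z axes, in that order (R = Rz(yaw) Ry(pitch) Rx(roll)).
In Python, from workcell import readout, imaging, bot, spotter gives the robot as it stands.
- The arm moves only by the shell command python3 -m jog 'ROWS' [FORCE]. ROWS is JSON, a list of rows, each an object with "rotation": the turn, a rotation vector about the world's x, y, z in degrees, a list of three; "translation": the shift along the world's x, y, z in mm, a list of three; "grip": the finger opening in mm, from 0 to 85.4. In form: [{"rotation": [wx, wy, wz], "translation": [dx, dy, dz], "grip": grip}, ...]. A call has 1 to 20 rows; each row is the pose to reach, as a shift and turn from the pose commanded when the call began; what a row does not reach only later rows make up. A row lasts 1/10 s, in which the tool goes at most 50 mm and 8.59 degrees, less where a joint would pass 70% of its speed; a pose out of reach is approached as far as the arm can. A call with a gripper value outside its range is refused whole. The fingers move at their own pace and stop on an object; FORCE is the grip in N (left out, the last holds). Time passes only in rows, so rows that repeat a pose let the fingers close. It gives the time, the measured TCP pose, the force, the opening and the grip force at its end, in the units of the state.
- readout.get_obs(): the state, without advancing time (a new reading comes with each control period).
- imaging.camera(name): name is "side" or "top" or "wrist"; returns (picture, depth): 400x640x3 uint8, red, green, blue; 400x640 float32, m along the optical axis (not along the pixel's ray), 0 where there is no reading.
- imaging.camera_info(name): a dict with "vertical_fov" (degrees; the focal length in pixels is half the picture's height over the tangent of half this angle, whatever the lens; pixels are square), "cx", "cy" (the principal point, pixels), "extrinsics" (4x4, takes a point from camera to world coordinates); the wrist camera has in their place "tool_from_camera" (4x4, takes a point from camera to tool coordinates, whose origin is the TCP and whose axes are the flange's). Camera axes: x right, y down, z forward; pixel columns grow to the right and rows downward; lengths in m; the calibration is good to about 2 mm. A picture is of the moment at which its call begins: read the wrist's pose just before it. camera_info takes no time and is no camera call.
- bot.job_done(): hands the job in; it is judged then, once.
Trained networks look in the newest picture that a camera, given by its name, has taken for a name from the list of things; names that differ only in an ending like _2 or _b are one class to them, and where a whole thing is asked for, a point or a joint stands for the part that bears it (a point fixed in the world has none). Each returns a list of dicts, best first, with "confidence" (0 to 1); they miss things now and then, are a little off and sometimes report something else, mostly with a low value. They report only what shows in the picture. A call takes as long as a camera call. They do not tell look-alikes from the thing itself.
- spotter.spot_in(camera, target): "box" ([centre column, centre row, width, height] in pixels, round what is visible of it).
- spotter.mark_of(camera, target): "uv" ([column, row] in pixels: a listed point, or the origin of a listed thing).
The state is a dict: "time": time; "q": joint angles; "qd": joint speeds; "joint_efforts": joint torques, N m; "ee_pos": TCP position; "tcp_rot": TCP orientation; "wrist_force": force on the tool from outside, world axes, zero at the start; "torque": the same for the moment, N m; "opening": finger opening in m; "grasp_force": force on a finger pad.
Only numpy, scipy, OpenCV 4.12 (cv2) and the standard library are available. Lean on these libraries where they do the work, as an engineer would, in place of code of your own. Each camera call takes 0.05 s, during which the arm holds its last target. There are 200 camera calls.

## Task

The washed punch lies in the small steel basket in the drained ultrasonic cleaner. Lift the basket out and stand it on the blue drip mat; then pick it up again so that it can be tipped, and tip it to about 45 degrees with its open end low over the empty rubber-lined bay of the open drawer, so that the punch slides out into the bay without the gripper ever touching it. Bring the basket back level, stand it on the mat again, and leave the drawer open and everything else on the bench where it is.

Things in the scene. Friction and masses are not known exactly. Their poses are not given: they have to be found in the camera images.
- basket: Scoop basket of perforated sheet steel, 130 long (x) x 60 wide (y) x 48 mm high, walls 3 mm, 0.25 kg. Origin: centre of its underside. Its -x end (the mouth) is open; there the floor ramps up over 24 mm to a lip 9 mm above the underside. Outsides of the long walls flat, to be gripped across the 60 mm. It starts sunk in the cleaner's tank, rim 2 mm below the tank's, 3 to 9 mm gap round it.
- mouth (a point): Middle of the lip at the basket's open end: basket point (-65, 0, 9) mm. Axes as the basket's.
- handle_grip (a point): Centre of the red sleeve of the basket's swing handle: 12 mm thick, 34 mm long along the basket's y, 34 mm from the handle's pivot at basket point (4, 0, 52) mm. Handle upright: sleeve centre 86 mm above the basket's underside, top 92. Pinch it from above, fingers closing along the basket's x. The handle swings between two ears, flush with the long walls, 62 mm high. Axes turn with the handle.
- handle (a joint): Swing of that handle about the basket's y: 0 upright, positive leans to the basket's +x (away from the mouth), stops at +-1.2. It turns easily (0.02 N m friction): it stays where it is left, but a basket hanging from it hangs nearly level and cannot be tipped with it.
- punch: Polished steel shouldered round punch, 90 mm long, 0.25 kg: body 24 mm diameter over 60 mm, nose 16 mm over 30 mm. Origin on its axis at mid-length; x along the axis to the nose. It starts lying lengthwise in the basket, nose away from the mouth. Slippery: with the basket level it stays behind the ramp, tipped mouth-down past about 35 degrees it slides out. The gripper must not touch it.
- cleaner: Bench-top ultrasonic cleaner, white with steel top, fixed, 210 (x) x 140 (y) x 120 mm high, with a dry tank 142 x 72 mm, 50 mm deep, in the middle of its top. Origin: centre of its underside on the bench.
- drawer (a joint): Travel in m of the upper drawer of a fixed grey bench cabinet 340 deep x 320 wide x 160 mm high: 0 is 0.22 open, positive further out, -0.22 shut; starts within 0.02 of 0, stiff (5 N). The cabinet's front plane lies at bay x = 0.133 m + travel, its top 56 mm above the bay's rubber floor; parts on its rear half reach 240 mm above the bench. Drawer front 12 mm thick, its bar handle stands 30 mm out.
- bay (a point): Centre of the rubber floor of the drawer's empty front bay. The bay is 174 mm along x (x points into the cabinet) and 165 mm along y; its walls rise 44 mm above the rubber (drawer front 52 mm). As the drawer starts, the whole bay lies clear of the cabinet. The bay beside it, towards -y, holds two dies up to 35 mm high.
- mat: Blue drip mat, fixed on the bench, 170 (x) x 260 (y) x 4 mm thick. Origin: centre of its underside.
- die: Blue-anodized aluminium die block, 80 (x) x 60 (y) x 40 mm, standing on the mat. Origin: centre of its underside.
- bushing: Brass guide bushing standing on end, 50 mm diameter, flange 64 mm at its top, 70 mm high. Origin: centre of its underside.
- pad: Black rubber stripper pad, 100 (x) x 70 (y) x 28 mm high. Origin: centre of its underside.
- can: Upright spray can with a yellow label, 52 mm diameter, 150 mm high. Origin: centre of its underside.
- jar: Jar with a dark cap, 64 mm diameter, 75 mm high. Origin: centre of its underside.
- mallet: Brass-headed hammer lying flat, 200 mm long along x, head at +x.
- tanklid: The cleaner's steel lid lying flat, 200 (x) x 130 (y) mm, 32 mm high over its black knob. Origin: centre of its underside.
There are look-alikes about, which are no part of the job. What is shaped like the punch but purple or turquoise is not meant.

How it is judged:
By the outcome, as a careful person would: the job done as asked, in the order asked, and still so for the second after the job is handed in, with the robot touching nothing.
It also fails if it takes over 61 s, if anything falls off the work surface, if the arm or the gripper's body presses on something with over 40 N, if the wrist force passes 120 N, or if a joint passes its speed limit or range.

## Working session

There is one attempt and no reset: what is moved stays moved. The work goes in short steps, Python scripts to look and compute and a shell command to move; the robot and the scene stay as the last step left them, time stands still between calls to the robot, and variables do not carry over. Pictures are saved under pics/ and viewed, at most 10 in all, crops included, and the job is handed in when it is done.

```bash
mkdir -p pics; ls
cat > h.py <<'E'
import numpy as np, cv2
from scipy.spatial.transform import Rotation as R
from workcell import readout, imaging, bot, spotter
def cam(n):
    o=readout.get_obs(); p,d=imaging.camera(n); i=imaging.camera_info(n)
    if n=="wrist":
        T=np.eye(4);T[:3,:3]=R.from_euler('xyz',o['tcp_rot'],degrees=True).as_matrix();T[:3,3]=o['ee_pos'];T=T@np.array(i['tool_from_camera'])
    else: T=np.array(i['extrinsics'])
    f=200/np.tan(np.radians(i['vertical_fov'])/2)
    v,u=np.mgrid[:400,:640]
    c=np.stack([(u-i['cx'])/f*d,(v-i['cy'])/f*d,d],-1)
    w=c@T[:3,:3].T+T[:3,3]; w[d==0]=np.nan
    return p,d,w,T,f,i
def save(p,n): cv2.imwrite('pics/'+n,cv2.cvtColor(p,cv2.COLOR_RGB2BGR))
E
python3 - <<'E'
from h import *
print(readout.get_obs())
for n in("top","side"):
    p,d,w,T,f,i=cam(n); save(p,n+"0.png"); np.save(n+"0.npy",w); print(n,i)
    for t in("basket","mouth","handle_grip","cleaner","bay","mat","punch","die"):
        for r in spotter.mark_of(n,t)[:2]:
            u,v=map(int,np.round(r['uv'])); q=w[v,u] if 0<=v<400 and 0<=u<640 else None
            print(t,r['uv'],round(r['confidence'],2),np.round(q,3))
E
```

```text
pics
{'time': 0.0, 'q': array([ 6.67469541e+01,  5.01062892e+00,  1.00338315e+01,  9.51002377e+01,
       -1.94808606e-04,  9.00001792e+01]), 'qd': array([-0.02269696,  0.07061499, -0.03945006,  0.07621714, -0.03333392,
        0.02314192]), 'joint_efforts': array([-1.37311476e-03, -5.20390999e+01,  4.64795673e+01,  1.65329967e-02,
        6.44509214e-05,  6.40984268e-06]), 'ee_pos': array([0.21704257, 0.50510378, 0.23058202]), 'tcp_rot': array([-1.79922965e+02,  1.95049316e-04,  1.56746775e+02]), 'wrist_force': array([-0.75983592,  0.01343929,  0.3019562 ]), 'torque': array([ 0.00405374, -0.03714093,  0.0506685 ]), 'grasp_force': 0.0, 'opening': 0.08535370739794748}
top {'vertical_fov': 55.87393645484725, 'cx': 319.06887905825255, 'cy': 198.81567137519403, 'extrinsics': array([[-0.00676738, -0.99158197,  0.12930349,  0.30552575],
       [-0.99995937,  0.00748058,  0.00503081, -0.07017599],
       [-0.00595572, -0.12926419, -0.9915923 ,  1.40934937],
       [ 0.        ,  0.        ,  0.        ,  1.        ]])}
basket [396.7, 208.3] 0.95 [ 0.443 -0.337  0.091]
mouth [408.1, 223.1] 0
[... 652 characters left out ...]
69850441,  0.65405812, -1.00682963],
       [-0.00390443, -0.68263132, -0.73075251,  1.14813892],
       [ 0.        ,  0.        ,  0.        ,  1.        ]])}
basket [339.6, 272.9] 0.62 [ 0.447 -0.358  0.094]
mouth [322.6, 286.1] 0.58 [ 0.382 -0.399  0.118]
mouth [343.3, 255.0] 0.15 [ 0.458 -0.345  0.162]
handle_grip [343.4, 255.6] 0.55 [ 0.458 -0.345  0.157]
cleaner [336.5, 290.1] 0.63 [ 0.413 -0.423  0.121]
bay [339.1, 277.4] 0.67 [ 0.444 -0.357  0.072]
mat [326.7, 209.1] 0.63 [ 0.497 -0.066  0.045]
mat [284.8, 258.7] 0.58 [ 0.31  -0.226  0.042]
punch [342.7, 270.3] 0.75 [ 0.458 -0.351  0.095]
punch [273.9, 304.6] 0.67 [ 0.244 -0.35   0.002]
die [319.3, 214.6] 0.93 [ 0.469 -0.061  0.017]
```

View pics/top0.png

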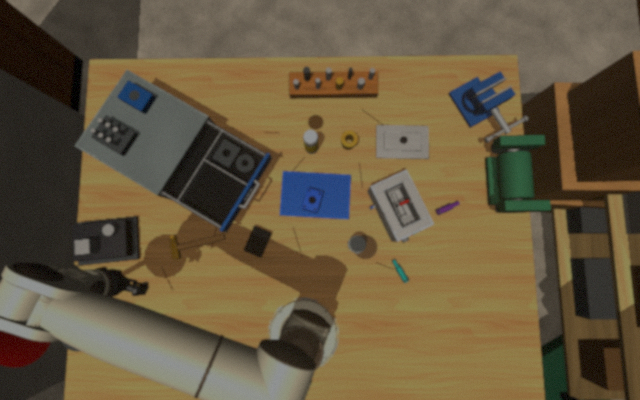

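View pics/side0.png

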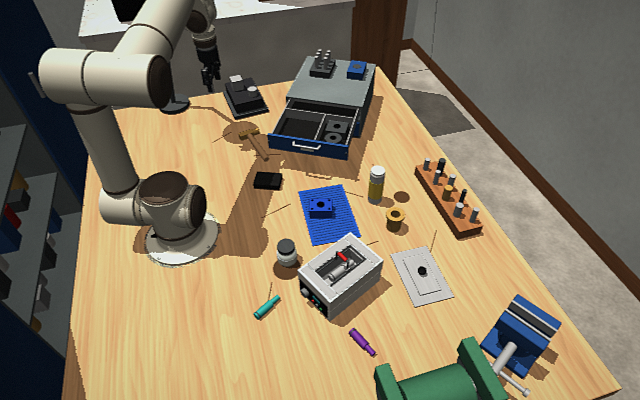

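The top view shows the cleaner with basket at (401,205), the mat with the die on it at (315,195) and the open drawer at (215,175), with the empty bay at about (205,190) and the dies at (235,155). The side view shows the red sleeve upright at (343,256).

Run:
```python
from h import *
for n in("top","side"):
    w=np.load(n+"0.npy"); p=cv2.cvtColor(cv2.imread(f'pics/{n}0.png'),cv2.COLOR_BGR2RGB).astype(int)
    z=w[...,2]; r,g,b=p[...,0],p[...,1],p[...,2]
    def rect(name,m):
        m=cv2.morphologyEx(m.astype(np.uint8),cv2.MORPH_OPEN,np.ones((2,2),np.uint8))
        k,l,s,c=cv2.connectedComponentsWithStats(m)
        if k<2: print(name,'none');return
        for j in (1+np.argsort(-s[1:,4]))[:2]:
            q=w[l==j]
            if len(q)<6: continue
            R_=cv2.minAreaRect((q[:,:2]*1000).astype(np.float32)); print(n,name,len(q),np.round(R_[0]),np.round(R_[1]),round(R_[2],1),'z',np.round(np.nanmedian(q[:,2]),4), 'c',c[j].round())
    reg=lambda x0,x1,y0,y1:(w[...,0]>x0)&(w[...,0]<x1)&(w[...,1]>y0)&(w[...,1]<y1)
    rect('cleaner',reg(.25,.6,-.5,-.15)&(z>.112)&(z<.128))
    rect('mat',reg(.3,.65,-.25,.15)&(z>-.01)&(z<.015)&(b>r+40))
    rect('die',reg(.3,.65,-.25,.15)&(z>.032)&(z<.05)&(b>r+20))
    rect('sleeve',reg(.3,.6,-.5,-.15)&(r>g+70)&(r>b+70)&(z>.13))
    rect('cabtop',reg(.3,1.1,.05,.9)&(z>.15)&(z<.17))
    rect('front',reg(.3,.7,.05,.6)&(b>r+25)&(z>.11)&(z<.17))
    rect('bayfloor',reg(.3,.8,.05,.6)&(z>.09)&(z<.12))
    if n=='top': print(np.round(w[150:226:5,180:272:8,2]*1000))
```

```text
top cleaner 1695 [ 491. -353.] [167. 131.] 113.8 z 0.1213 c [403. 206.]
top mat 2571 [501. -51.] [256. 166.] 86.5 z 0.0048 c [317. 195.]
top die 333 [482. -43.] [56. 84.] 70.9 z 0.0436 c [313. 201.]
top sleeve 13 [ 457. -358.] [ 4. 33.] 21.5 z 0.1591 c [406. 203.]
top cabtop 7222 [nan nan] [0. 0.] 0.0 z 0.1598 c [148. 135.]
top cabtop 336 [488. 190.] [ 39. 325.] 52.4 z 0.1533 c [246. 192.]
top front 355 [484. 190.] [ 39. 320.] 51.7 z 0.1527 c [245. 194.]
top bayfloor 2217 [494. 295.] [182. 162.] 59.6 z 0.1042 c [215. 194.]
top bayfloor 1463 [611. 375.] [ 81. 283.] 58.3 z 0.1042 c [192. 161.]
[[160. 103. 105. 105. 135. 131. 136. 135. 108. 110. 135.   1.]
 [159. 106. 102. 110. 108. 138. 139. 133. 141. 105. 106. 156.]
 [157. 101. 103. 147. 107. 139. 136. 112. 141. 138. 103. 128.]
 [104. 109. 104. 118. 103. 103. 137. 106. 140. 140. 153.   2.]
 [101. 106. 149. 107. 106. 100. 106. 103. 139. 119. 151.   3.]
 [107. 106. 131.  98. 106. 110. 108. 103. 103. 104. 115.  -3.]
 [106. 103. 106. 109. 104. 102. 106. 104. 108. 151.   6.   5.]
 [101. 146. 101. 107. 103. 104. 102. 109. 102. 135.   2.   2
[... 486 characters left out ...]
 -6.   2.   2.   2.]]
side cleaner 2281 [ 453. -351.] [212. 133.] 24.7 z 0.1198 c [341. 268.]
side mat 2114 [505. -95.] [349. 171.] 86.3 z 0.0038 c [330. 216.]
side die 276 [491. -26.] [94. 79.] 74.7 z 0.0425 c [322. 207.]
side sleeve 38 [ 455. -348.] [10. 31.] 23.0 z 0.1599 c [343. 257.]
side cabtop 2622 [1005.  829.] [1204.  307.] 48.7 z 0.1596 c [333.  86.]
side cabtop 94 [646. 178.] [198. 100.] 35.3 z 0.1524 c [335. 145.]
side front 443 [537. 184.] [330. 170.] 2.4 z 0.1416 c [297. 142.]
side front 189 [584. 131.] [ 14. 104.] 59.9 z 0.126 c [334. 151.]
side bayfloor 801 [495. 294.] [194. 162.] 63.6 z 0.104 c [300. 128.]
side bayfloor 675 [622. 393.] [130. 289.] 58.4 z 0.1045 c [325. 109.]
```

Run:
```python
import cv2
a=cv2.imread('pics/top0.png')[110:240,150:450]
cv2.imwrite('pics/crop.png',cv2.resize(a,None,fx=2.6,fy=2.6,interpolation=cv2.INTER_CUBIC))
```

```text
(no output)
```

View pics/crop.png

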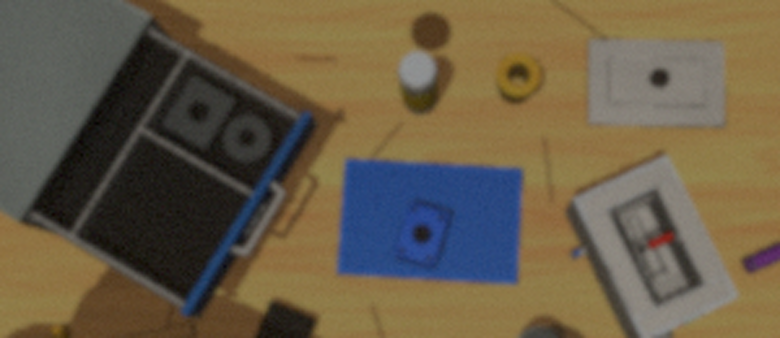

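```bash
S='{"rotation":[0,0,-43],"translation":[220,-846,40],"grip":50}'; python3 -m jog '[{"rotation":[0,0,-20],"translation":[60,-300,40],"grip":85},{"rotation":[0,0,-20],"translation":[60,-300,40],"grip":85},{"rotation":[0,0,-20],"translation":[60,-300,40],"grip":85},{"rotation":[0,0,-20],"translation":[60,-300,40],"grip":85},{"rotation":[0,0,-43],"translation":[210,-840,40],"grip":50},{"rotation":[0,0,-43],"translation":[210,-840,40],"grip":50},{"rotation":[0,0,-43],"translation":[210,-840,40],"grip":50},{"rotation":[0,0,-43],"translation":[210,-840,40],"grip":50},{"rotation":[0,0,-43],"translation":[210,-840,40],"grip":50},{"rotation":[0,0,-43],"translation":[210,-840,40],"grip":50},{"rotation":[0,0,-43],"translation":[210,-840,40],"grip":50},{"rotation":[0,0,-43],"translation":[210,-840,40],"grip":50},{"rotation":[0,0,-43],"translation":[210,-840,40],"grip":50},{"rotation":[0,0,-43],"translation":[210,-840,40],"grip":50},{"rotation":[0,0,-43],"translation":[210,-840,40],"grip":50},{"rotation":[0,0,-43],"translation":[210,-840,40],"grip":50},{"rotation":[0,0,-43],"translation":[210,-840,40],"grip":50},{"rotation":[0,0,-43],"translation":[210,-840,40],"grip":50},{"rotation":[0,0,-43],"translation":[210,-840,40],"grip":50},{"rotation":[0,0,-43],"translation":[210,-840,40],"grip":50}]'
cat > m.py <<'E'
from h import *
import sys
n=sys.argv[1]
o=readout.get_obs(); print(o['time'],o['ee_pos'].round(4),o['tcp_rot'].round(1),o['q'].round(1),round(o['opening'],4))
p,d,w,T,f,i=cam("wrist"); save(p,n+".png"); np.save("wr.npy",w)
r,g,b=[p[...,k].astype(int) for k in range(3)]; z=w[...,2]
m=(r>g+60)&(r>b+60)&(z>.03); q=w[m]
print('red',m.sum(),np.nanmedian(q,0).round(4) if m.any() else'', 'zmax',np.nanpercentile(q[:,2],95) if m.any() else'')
if m.sum()>20:
    print(cv2.minAreaRect((q[np.isfinite(q[:,0])][:,:2]*1000).astype(np.float32)))
    k=np.argwhere(m); print('px',np.median(k,0))
E
python3 m.py w1
```

```text
time: 2.9
ee_pos: [0.4269, -0.3345, 0.271]
tcp_rot: [-180.0, -0.1, 113.7]
wrist_force: [-0.1, 0.6, 0.2]
opening: 0.0503
grasp_force: 0.0
2.9 [ 0.4269 -0.3345  0.271 ] [-1.800e+02 -1.000e-01  1.137e+02] [-38.1   5.1  14.6  99.6   0.   28.2] 0.0503
red 292 [ 0.4555 -0.3444  0.1611] zmax 0.16252888565888998
((669.8862915039062, -324.08917236328125), (446.8963623046875, 32.62143325805664), 5.580009937286377)
px [217.  346.5]
```

View pics/w1.png

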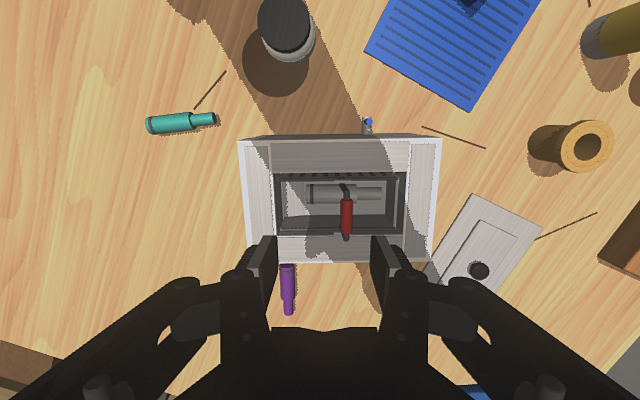

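Run:
```python
from h import *
w=np.load('wr.npy'); p=cv2.cvtColor(cv2.imread('pics/w1.png'),cv2.COLOR_BGR2RGB).astype(int); r,g,b=p[...,0],p[...,1],p[...,2]
m=(r>g+60)&(r>b+60)&(abs(w[...,2]-.158)<.008); q=w[m]; print(len(q),cv2.minAreaRect((q[:,:2]*1000).astype(np.float32)),q.mean(0))
m=(abs(w[...,2]-.12)<.004)&(np.hypot(w[...,0]-.453,w[...,1]+.35)<.14); q=w[m]; print(len(q),cv2.minAreaRect((q[:,:2]*1000).astype(np.float32)))
x=q[:,:2]-[.453,-.35]
# tank hole: fit
e=cv2.connectedComponentsWithStats((abs(w[...,2]-.12)>.006).astype(np.uint8))
for n,t in(("wrist","basket"),("wrist","mouth"),("wrist","handle_grip")):
    print(t,[(r['uv'],round(r['confidence'],2),w[int(r['uv'][1]),int(r['uv'][0])].round(3)) for r in spotter.mark_of(n,t)[:2]])
```

```text
290 ((455.7145690917969, -344.95465087890625), (8.434486389160156, 32.74018859863281), 22.244029998779297) [ 0.45549403 -0.34463013  0.16109637]
15498 ((451.38189697265625, -347.00665283203125), (210.81053161621094, 141.07327270507812), 24.601953506469727)
basket [([331.7, 194.3], 0.76, array([ 0.441, -0.345,  0.098])), ([281.0, 198.4], 0.4, array([ 0.389, -0.381,  0.071]))]
mouth [([278.4, 195.7], 0.93, array([ 0.385, -0.372,  0.093]))]
handle_grip [([345.5, 217.8], 0.79, array([ 0.454, -0.345,  0.161]))]
```

The wrist view shows the basket in the tank with the red sleeve upright at (346,217) and the punch lying in the basket at (345,192). The positions agree with the stated heights and sizes, so I'm grasping the sleeve.

```bash
python3 -m jog '[{"rotation":[0,0,1],"translation":[28,-10,-50],"grip":50},{"rotation":[0,0,1],"translation":[28,-10,-90],"grip":50},{"rotation":[0,0,1],"translation":[28,-10,-131],"grip":50},{"rotation":[0,0,1],"translation":[28,-10,-131],"grip":50},{"rotation":[0,0,1],"translation":[28,-10,-131],"grip":5},{"rotation":[0,0,1],"translation":[28,-10,-131],"grip":5},{"rotation":[0,0,1],"translation":[28,-10,-131],"grip":5},{"rotation":[0,0,1],"translation":[28,-10,-131],"grip":5},{"rotation":[0,0,1],"translation":[28,-10,-131],"grip":5},{"rotation":[0,0,1],"translation":[28,-10,-131],"grip":5}]' 60
```

```text
time: 4.1
ee_pos: [0.4562, -0.3454, 0.1438]
tcp_rot: [179.8, 0.2, 114.7]
wrist_force: [-1.6, 1.4, 6.5]
opening: 0.0097
grasp_force: 58.5
```

```bash
python3 -m jog '[{"rotation":[0,0,0],"translation":[0,0,0],"grip":25},{"rotation":[0,0,0],"translation":[0,0,0],"grip":25},{"rotation":[0,0,0],"translation":[0,0,-5],"grip":25},{"rotation":[0,0,0],"translation":[0,0,-5],"grip":25},{"rotation":[0,0,0],"translation":[0,0,-5],"grip":25}]'; python3 m.py w2;  python3 -m jog '[{"rotation":[0,0,0],"translation":[0,0,-5],"grip":5},{"rotation":[0,0,0],"translation":[0,0,-5],"grip":5},{"rotation":[0,0,0],"translation":[0,0,-5],"grip":5},{"rotation":[0,0,0],"translation":[0,0,-5],"grip":5}]' 60
```

```text
time: 4.6
ee_pos: [0.455, -0.3446, 0.1349]
tcp_rot: [-180.0, -0.0, 114.7]
wrist_force: [-0.1, -0.9, 0.6]
opening: 0.0248
grasp_force: 0.0
4.6 [ 0.455  -0.3446  0.1349] [-180.    -0.   114.7] [-37.1   7.    1.6  84.7  -0.   28.1] 0.0248
red 1378 [ 0.4564 -0.3439  0.1609] zmax 0.1621627259729118
((457.02496337890625, -344.841552734375), (10.360783576965332, 33.58232498168945), 24.187408447265625)
px [272. 326.]
time: 5.05
ee_pos: [0.4555, -0.3448, 0.1309]
tcp_rot: [179.9, 0.1, 114.8]
wrist_force: [-0.3, 1.1, 5.6]
opening: 0.0102
grasp_force: 58.8
```

View pics/w2.png

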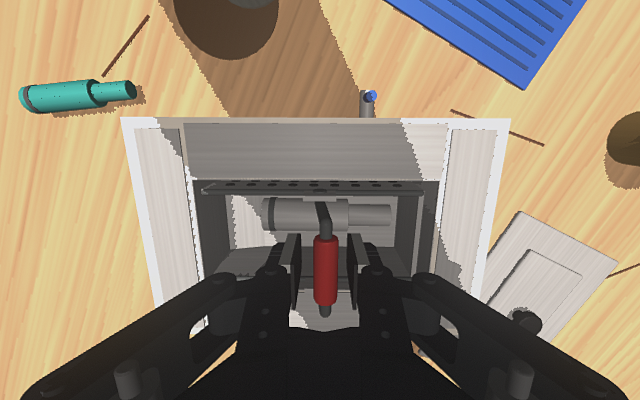

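The sleeve is between the pads at (325,270). Next I lift straight out.

```bash
python3 -m jog '[{"rotation":[0,0,0],"translation":[0,0,4],"grip":5},{"rotation":[0,0,0],"translation":[0,0,12],"grip":5},{"rotation":[0,0,0],"translation":[0,0,24],"grip":5},{"rotation":[0,0,0],"translation":[0,0,38],"grip":5},{"rotation":[0,0,0],"translation":[0,0,52],"grip":5},{"rotation":[0,0,0],"translation":[0,0,64],"grip":5},{"rotation":[0,0,0],"translation":[0,0,73],"grip":5},{"rotation":[0,0,0],"translation":[0,0,78],"grip":5},{"rotation":[0,0,0],"translation":[0,0,80],"grip":5},{"rotation":[0,0,0],"translation":[0,0,80],"grip":5}]' 80; python3 m.py w3
```

```text
time: 6.05
ee_pos: [0.4551, -0.3447, 0.2102]
tcp_rot: [-180.0, -0.0, 114.7]
wrist_force: [-0.2, -0.5, -5.3]
opening: 0.0094
grasp_force: 77.9
6.05 [ 0.4551 -0.3447  0.2102] [-180.    -0.   114.7] [-37.1   7.5  10.5  93.   -0.   28.1] 0.0094
red 1297 [ 0.4554 -0.3439  0.2401] zmax 0.24124446951279271
((455.97216796875, -345.18408203125), (10.057703018188477, 33.90987014770508), 22.66270637512207)
px [276. 324.]
```

View pics/w3.png

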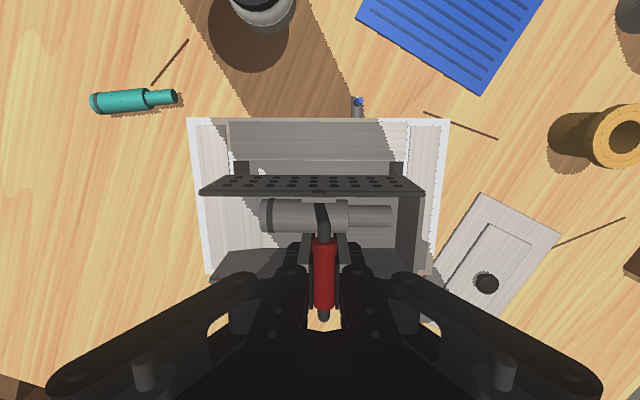

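The basket hangs level with the punch still in it. Next I carry it to the mat, clear of the die.

```bash
python3 -m jog '[{"rotation":[0,0,-1],"translation":[1,6,0],"grip":5},{"rotation":[0,0,-3],"translation":[4,20,0],"grip":5},{"rotation":[0,0,-6],"translation":[9,43,0],"grip":5},{"rotation":[0,0,-10],"translation":[15,72,0],"grip":5},{"rotation":[0,0,-14],"translation":[22,103,0],"grip":5},{"rotation":[0,0,-18],"translation":[28,134,0],"grip":5},{"rotation":[0,0,-22],"translation":[34,163,0],"grip":5},{"rotation":[0,0,-25],"translation":[39,186,0],"grip":5},{"rotation":[0,0,-27],"translation":[42,199,0],"grip":5},{"rotation":[0,0,-28],"translation":[43,204,0],"grip":5},{"rotation":[0,0,-28],"translation":[43,204,-10],"grip":5},{"rotation":[0,0,-28],"translation":[43,204,-30],"grip":5},{"rotation":[0,0,-28],"translation":[43,204,-55],"grip":5},{"rotation":[0,0,-28],"translation":[43,204,-80],"grip":5},{"rotation":[0,0,-28],"translation":[43,204,-104],"grip":5},{"rotation":[0,0,-28],"translation":[43,204,-122],"grip":5},{"rotation":[0,0,-28],"translation":[43,204,-132],"grip":5},{"rotation":[0,0,-28],"translation":[43,204,-136],"grip":5},{"rotation":[0,0,-28],"translation":[43,204,-136],"grip":5}]'; python3 m.py w4
python3 - <<'E'
from h import *
w=np.load('wr.npy'); p=cv2.cvtColor(cv2.imread('pics/w4.png'),cv2.COLOR_BGR2RGB).astype(int); r,g,b=p[...,0],p[...,1],p[...,2]; z=w[...,2]
m=(b>r+40)&(abs(z-.004)<.008); q=w[m]; print('mat',len(q),q.min(0),q.max(0),cv2.minAreaRect((q[:,:2]*1000).astype(np.float32)))
m=(b>r+20)&(abs(z-.044)<.006); q=w[m]; print('die',len(q),cv2.minAreaRect((q[:,:2]*1000).astype(np.float32)) if len(q)>5 else'')
E
```

```text
time: 8.0
ee_pos: [0.4979, -0.141, 0.0741]
tcp_rot: [-180.0, -0.0, 86.7]
wrist_force: [1.1, -0.4, -5.0]
opening: 0.0099
grasp_force: 77.9
8.0 [ 0.4979 -0.141   0.0741] [-180.    -0.    86.7] [-15.8   0.4 -12.   77.6  -0.   77.5] 0.0099
red 1416 [ 0.4987 -0.1388  0.1041] zmax 0.10530145591787604
((498.7149353027344, -141.12408447265625), (34.354156494140625, 11.29629898071289), 87.254638671875)
px [274. 324.]
mat 27580 [ 0.41298338 -0.18207543 -0.00215115] [0.59492988 0.00729767 0.0068407 ] ((504.3243408203125, -86.5511245727539), (180.76397705078125, 171.84339904785156), 86.26048278808594)
die 12803 ((498.8313903808594, -60.455013275146484), (100.35285186767578, 125.62054443359375), 85.71253204345703)
```

View pics/w4.png

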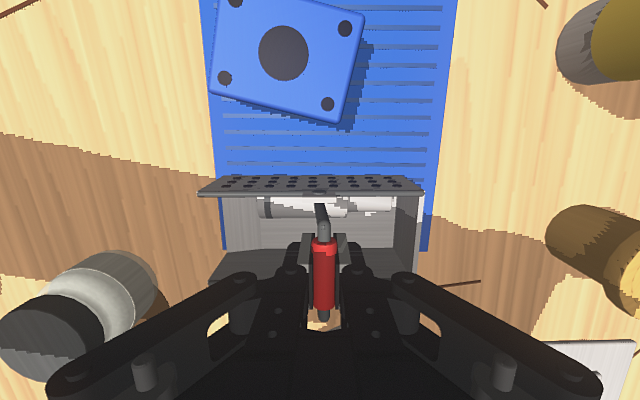

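The basket is held 10 mm above the mat, with the die clear at the upper left. Next I set it down and release it.

```bash
python3 -m jog '[{"rotation":[0,0,0],"translation":[4,0,-4],"grip":5},{"rotation":[0,0,0],"translation":[5,0,-7],"grip":5},{"rotation":[0,0,0],"translation":[5,0,-9],"grip":5},{"rotation":[0,0,0],"translation":[5,0,-10],"grip":5},{"rotation":[0,0,0],"translation":[5,0,-10],"grip":5}]'; python3 -m jog '[{"rotation":[0,0,0],"translation":[0,0,0],"grip":40},{"rotation":[0,0,0],"translation":[0,0,0],"grip":40},{"rotation":[0,0,0],"translation":[0,0,0],"grip":40},{"rotation":[0,0,0],"translation":[0,0,-5],"grip":40},{"rotation":[0,0,0],"translation":[8,-0.5,-7],"grip":40},{"rotation":[0,0,0],"translation":[14,-1,-7],"grip":40},{"rotation":[0,0,0],"translation":[20,-1,-7],"grip":40},{"rotation":[0,0,0],"translation":[26,-2,-7],"grip":40},{"rotation":[0,0,0],"translation":[32,-2,-7],"grip":40},{"rotation":[0,0,0],"translation":[38,-2,-7],"grip":40},{"rotation":[0,0,0],"translation":[43,-3,-7],"grip":40},{"rotation":[0,0,0],"translation":[43,-3,-7],"grip":40},{"rotation":[0,0,0],"translation":[38,-3,-3],"grip":40},{"rotation":[0,0,0],"translation":[25,-2,60],"grip":60},{"rotation":[0,0,0],"translation":[0,0,110],"grip":75},{"rotation":[0,0,0],"translation":[-15,0,130],"grip":75},{"rotation":[0,0,0],"translation":[-15,0,130],"grip":75}]' 60; python3 m.py w5
```

```text
time: 8.55
ee_pos: [0.5034, -0.1408, 0.065]
tcp_rot: [179.9, 0.0, 86.7]
wrist_force: [-0.0, -0.9, 2.2]
opening: 0.0101
grasp_force: 78.7
time: 10.25
ee_pos: [0.4878, -0.1412, 0.2014]
tcp_rot: [179.5, 0.1, 86.7]
wrist_force: [0.8, -0.8, -0.2]
opening: 0.075
grasp_force: 0.0
10.25 [ 0.4878 -0.1412  0.2014] [1.795e+02 1.000e-01 8.670e+01] [-16.1  -1.9  -0.3  91.1  -0.   77.1] 0.075
red 376 [ 0.5328 -0.1424  0.0813] zmax 0.08277143123653953
((533.4002685546875, -142.9961700439453), (32.97457504272461, 11.304845809936523), 86.49247741699219)
px [191. 369.]
```

View pics/w5.png

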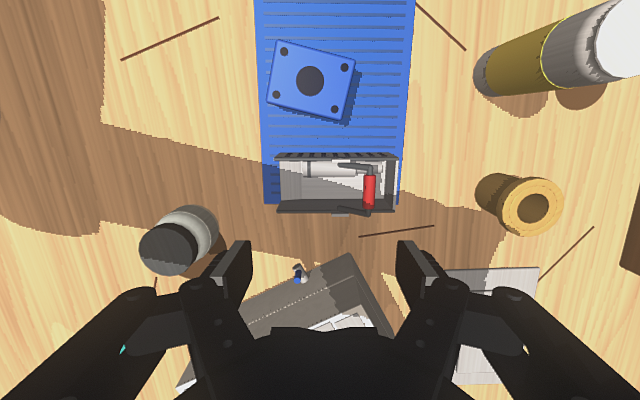

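The basket stands on the mat with its handle folded to +x at (369,190) and the punch visible at (330,168). Next I measure the rims for the side grasp.

Run:
```python
from h import *
w=np.load('wr.npy'); p=cv2.cvtColor(cv2.imread('pics/w5.png'),cv2.COLOR_BGR2RGB).astype(int); r,g,b=p[...,0],p[...,1],p[...,2]; z=w[...,2]
m=(abs(z-.052)<.004)&(abs(w[...,0]-.5)<.09)&(abs(w[...,1]+.141)<.045)&(abs(r-b)<25); q=w[m]
print(len(q),cv2.minAreaRect((q[:,:2]*1000).astype(np.float32)))
for s in(-1,1):
    k=q[(s*(q[:,1]+.142)>.018)]; print(s,len(k),np.polyfit(k[:,0]-.5,k[:,1],1),k[:,:2].min(0),k[:,:2].max(0))
```

```text
894 ((502.65216064453125, -141.10433959960938), (60.2933235168457, 129.3675079345703), 86.51729583740234)
-1 355 [-0.03171103 -0.16863207] [ 0.43626286 -0.17467833] [ 0.56591569 -0.1602808 ]
1 418 [-0.06380531 -0.11298837] [ 0.44017018 -0.12379116] [ 0.56843358 -0.10840335]
```

```bash
python3 -m jog '[{"rotation":[0,0,90],"translation":[-7,1,-60],"grip":76},{"rotation":[0,0,90],"translation":[-7,1,-60],"grip":76},{"rotation":[0,0,90],"translation":[-7,1,-60],"grip":76},{"rotation":[0,0,90],"translation":[-7,1,-60],"grip":76},{"rotation":[0,0,90],"translation":[-7,1,-60],"grip":76},{"rotation":[0,0,90],"translation":[-7,1,-60],"grip":76},{"rotation":[0,0,90],"translation":[-7,1,-60],"grip":76},{"rotation":[0,0,90],"translation":[-7,1,-60],"grip":76},{"rotation":[0,0,90],"translation":[-7,1,-60],"grip":76},{"rotation":[0,0,90],"translation":[-7,1,-60],"grip":76},{"rotation":[0,0,90],"translation":[-7,1,-60],"grip":76},{"rotation":[0,0,90],"translation":[-7,1,-60],"grip":76},{"rotation":[0,0,90],"translation":[-7,1,-60],"grip":76}]'; python3 m.py w6
python3 - <<'E'
from h import *
print(readout.get_obs()['q'])
w=np.load('wr.npy'); p=cv2.cvtColor(cv2.imread('pics/w6.png'),cv2.COLOR_BGR2RGB).astype(int); r,g,b=p[...,0],p[...,1],p[...,2]; z=w[...,2]
m=(abs(z-.052)<.004)&(abs(w[...,0]-.5)<.09)&(abs(w[...,1]+.141)<.045)&(abs(r-b)<25); q=w[m]
print(len(q),cv2.minAreaRect((q[:,:2]*1000).astype(np.float32)))
m=(b>r+20)&(abs(z-.044)<.004)&(abs(w[...,0]-.48)<.09)&(w[...,1]>-.105); q=w[m]
if len(q)>5: print('die',cv2.minAreaRect((q[:,:2]*1000).astype(np.float32)), q[q[:,1].argmin()])
E
```

```text
time: 11.6
ee_pos: [0.4809, -0.1396, 0.1336]
tcp_rot: [180.0, -0.0, 176.6]
wrist_force: [0.8, 1.3, -1.3]
opening: 0.0763
grasp_force: 0.0
11.6 [ 0.4809 -0.1396  0.1336] [180.   -0.  176.6] [-16.2  -2.6  -8.4  84.2   0.  -12.8] 0.0763
red 534 [ 0.5316 -0.1437  0.0812] zmax 0.0826441743328468
((533.3280639648438, -143.8472900390625), (32.96797180175781, 11.495926856994629), 85.96102142333984)
px [278. 322.]
[-1.61900476e+01 -2.55939335e+00 -8.36467365e+00  8.42297774e+01
  1.99422585e-03 -1.28141007e+01]
1151 ((502.4785461425781, -141.82833862304688), (60.08448791503906, 129.7405242919922), 86.79733276367188)
die ((481.99578857421875, -36.69826126098633), (60.31345748901367, 80.16900634765625), 73.23278045654297) [ 0.50952687 -0.07550332  0.04038128]
```

```bash
python3 -m jog '[{"rotation":[0,0,0],"translation":[0,-1,-40],"grip":76},{"rotation":[0,0,0],"translation":[0,-1,-75],"grip":76},{"rotation":[0,0,0],"translation":[0,-1,-100],"grip":76},{"rotation":[0,0,0],"translation":[0,-1,-115],"grip":76},{"rotation":[0,0,0],"translation":[0,-1,-120],"grip":76},{"rotation":[0,0,0],"translation":[0,-1,-120],"grip":76},{"rotation":[0,0,0],"translation":[0,-1,-120],"grip":50},{"rotation":[0,0,0],"translation":[0,-1,-120],"grip":50},{"rotation":[0,0,0],"translation":[0,-1,-120],"grip":50},{"rotation":[0,0,0],"translation":[0,-1,-120],"grip":50},{"rotation":[0,0,0],"translation":[0,-1,-120],"grip":50}]' 100; python3 -m jog '[{"rotation":[0,0,0],"translation":[0,0,4],"grip":50},{"rotation":[0,0,0],"translation":[0,0,12],"grip":50},{"rotation":[0,0,0],"translation":[0,0,30],"grip":50},{"rotation":[0,0,0],"translation":[0,0,60],"grip":50},{"rotation":[0,0,0],"translation":[0,0,95],"grip":50},{"rotation":[0,0,0],"translation":[0,0,135],"grip":50},{"rotation":[0,0,0],"translation":[0,0,175],"grip":50},{"rotation":[0,0,0],"translation":[0,0,210],"grip":50},{"rotation":[0,0,0],"translation":[0,0,225],"grip":50},{"rotation":[0,0,0],"translation":[0,0,230],"grip":50},{"rotation":[0,0,0],"translation":[0,0,230],"grip":50}]'; python3 m.py w7;  python3 - <<'E'
from h import *
w=np.load('wr.npy'); p=cv2.cvtColor(cv2.imread('pics/w7.png'),cv2.COLOR_BGR2RGB).astype(int); r,g,b=p[...,0],p[...,1],p[...,2]; z=w[...,2]
o=readout.get_obs()['ee_pos']
m=(abs(w[...,0]-.5)<.09)&(abs(w[...,1]+.141)<.045)&(abs(r-b)<25)&(z>.25)&(z<.3)&(np.arange(640)[None]>0); q=w[m]; print(np.histogram(q[:,2],bins=12))
E
```

```text
time: 12.75
ee_pos: [0.4822, -0.1409, 0.0162]
tcp_rot: [-180.0, 0.2, 176.7]
wrist_force: [-0.0, 0.6, 5.8]
opening: 0.0588
grasp_force: 108.7
time: 13.85
ee_pos: [0.4812, -0.1407, 0.2445]
tcp_rot: [-180.0, 0.0, 176.7]
wrist_force: [-0.0, -1.1, -4.7]
opening: 0.0589
grasp_force: 108.6
13.85 [ 0.4812 -0.1407  0.2445] [-180.     0.   176.7] [-16.3  -1.4   5.   96.4  -0.  -13. ] 0.0589
red 0  zmax 
(array([1217, 2897, 1829,  735,  747,  854,  874, 2575,  698,  193,  421,
        670]), array([0.25000113, 0.25416688, 0.25833263, 0.26249838, 0.26666413,
       0.27082988, 0.27499563, 0.27916138, 0.28332713, 0.28749288,
       0.29165863, 0.29582438, 0.29999012]))
```

View pics/w7.png

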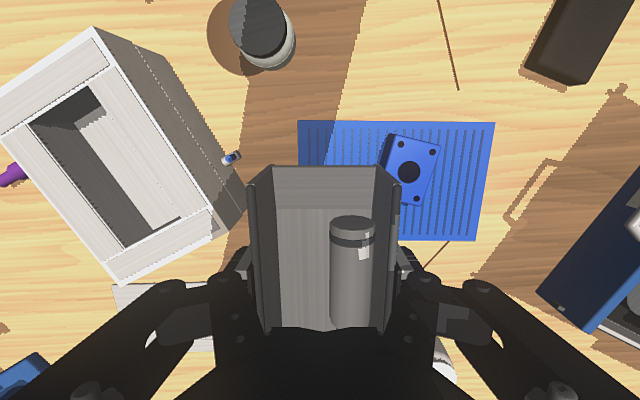

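The basket is held level, mouth towards the robot, with the punch inside at (352,270). Next I carry it over the drawer, turning 62° so that basket x lies along bay x.

```bash
python3 -m jog '[{"rotation":[0,0,1],"translation":[1,8,0],"grip":50},{"rotation":[0,0,3],"translation":[2,24,0],"grip":50},{"rotation":[0,0,6],"translation":[4,48,0],"grip":50},{"rotation":[0,0,10],"translation":[7,80,0],"grip":50},{"rotation":[0,0,15],"translation":[10,117,0],"grip":50},{"rotation":[0,0,20],"translation":[14,157,0],"grip":50},{"rotation":[0,0,25],"translation":[17,197,0],"grip":50},{"rotation":[0,0,30],"translation":[21,237,0],"grip":50},{"rotation":[0,0,35],"translation":[24,277,0],"grip":50},{"rotation":[0,0,40],"translation":[28,317,0],"grip":50},{"rotation":[0,0,45],"translation":[32,357,0],"grip":50},{"rotation":[0,0,50],"translation":[35,397,0],"grip":50},{"rotation":[0,0,55],"translation":[38,432,0],"grip":50},{"rotation":[0,0,59],"translation":[41,460,0],"grip":50},{"rotation":[0,0,61],"translation":[42,478,0],"grip":50},{"rotation":[0,0,62],"translation":[43,487,0],"grip":50},{"rotation":[0,0,62],"translation":[43,487,0],"grip":50}]'; python3 m.py w8
python3 - <<'E'
from h import *
print(readout.get_obs()['q'].round(1), readout.get_obs()['wrist_force'])
for n in("top","side"):
    p,d,w,T,f,i=cam(n); save(p,n+"1.png")
    print(n,[(r['uv'],round(r['confidence'],2)) for r in spotter.mark_of(n,'bay')[:2]])
w=np.load('wr.npy'); z=w[...,2]; c=np.radians(59)
ex=np.array([np.cos(c),np.sin(c)]); ey=np.array([-ex[1],ex[0]]); q=w[np.isfinite(z)]; d=(q[:,:2]-[.494,.295]); bx,by=d@ex,d@ey
s=(abs(q[:,2]-.104)<.006); print('wrist floor',s.sum(), np.percentile(bx[s],[1,99]),np.percentile(by[s],[1,99]))
s=(abs(q[:,2]-.156)<.004)&(abs(by)<.08)&(bx<-.05)&(bx>-.15); print('front',s.sum(),bx[s].min() if s.any() else'',bx[s].max() if s.any() else'', np.polyfit(by[s],bx[s],1) if s.sum()>50 else '')
w=cam("side")[2]
q=w[np.isfinite(w[...,2])]; d=(q[:,:2]-[.494,.295]); bx,by=d@ex,d@ey
s=(abs(q[:,2]-.156)<.004)&(abs(by)<.15)&(bx<-.05)&(bx>-.15); print('side front',s.sum(),np.percentile(bx[s],[2,98]) if s.any() else'',np.polyfit(by[s],bx[s],1) if s.sum()>50 else '')
E
```

```text
time: 15.6
ee_pos: [0.5235, 0.3472, 0.2429]
tcp_rot: [179.9, -0.1, -121.2]
wrist_force: [-0.3, -0.6, -4.7]
opening: 0.0585
grasp_force: 109.3
15.6 [0.5235 0.3472 0.2429] [ 1.799e+02 -1.000e-01 -1.212e+02] [ 33.6  16.7  24.9  98.3   0.  -25.3] 0.0585
red 0  zmax 
[ 33.5  16.6  24.9  98.3  -0.  -25.3] [-0.03155872 -0.14484822 -4.34968095]
top [([214.6, 196.7], 0.66)]
side [([301.9, 130.8], 0.91)]
wrist floor 36434 [-0.08339088  0.27131163] [-0.19955771  0.3570893 ]
front 2690 -0.09003884150685373 -0.08250408268704464 [-0.00043876 -0.0860135 ]
side front 168 [-0.10136394 -0.08354287] [ 0.00275644 -0.0923763 ]
```

```bash
python3 -m jog '[{"rotation":[3.4,-2.1,0],"translation":[0,0,-8],"grip":50},{"rotation":[8.6,-5.2,0],"translation":[0,0,-20],"grip":50},{"rotation":[13.7,-8.2,0],"translation":[0,0,-36],"grip":50},{"rotation":[18.8,-11.3,0],"translation":[0,0,-52],"grip":50},{"rotation":[22.3,-13.4,0],"translation":[0,0,-64],"grip":50},{"rotation":[24,-14.4,0],"translation":[0,0,-71],"grip":50},{"rotation":[24,-14.4,0],"translation":[0,0,-74],"grip":50},{"rotation":[24,-14.4,0],"translation":[0,0,-74],"grip":50}]' && python3 -m jog '[{"rotation":[2.6,-1.5,0],"translation":[0,0,0],"grip":50},{"rotation":[5.1,-3.1,0],"translation":[0,0,0],"grip":50},{"rotation":[7.7,-4.6,0],"translation":[0,0,0],"grip":50},{"rotation":[10.3,-6.2,0],"translation":[0,0,0],"grip":50},{"rotation":[12.9,-7.7,0],"translation":[0,0,0],"grip":50},{"rotation":[14.6,-8.8,0],"translation":[0,0,0],"grip":50},{"rotation":[14.6,-8.8,0],"translation":[0,0,0],"grip":50},{"rotation":[14.6,-8.8,0],"translation":[0,0,0],"grip":50},{"rotation":[14.6,-8.8,0],"translation":[0,0,0],"grip":50},{"rotation":[14.6,-8.8,0],"translation":[0,0,0],"grip":50},{"rotation":[14.6,-8.8,0],"translation":[0,0,0],"grip":50},{"rotation":[14.6,-8.8,0],"translation":[0,0,0],"grip":50},{"rotation":[14.6,-8.8,0],"translation":[0,0,0],"grip":50},{"rotation":[14.6,-8.8,0],"translation":[0,0,0],"grip":50},{"rotation":[14.6,-8.8,0],"translation":[0,0,0],"grip":50}]'
python3 - <<'E'
from h import *
o=readout.get_obs(); print(o['q'].round(1),o['wrist_force']); 
T=R.from_euler('xyz',o['tcp_rot'],degrees=True).as_matrix(); print(T[:,2])
p=cam("wrist")[0]; save(p,'w9.png'); q=cam("side")[0]; save(q,'s9.png')
a=np.hstack([cv2.resize(p,(480,300)), cv2.resize(q[60:200,220:380],(320,280))[:,:320].repeat(1,0) if 0 else cv2.resize(q[70:195,235:368],(320,300))])
save(a,'both9.png')
E
```

```text
time: 16.7
ee_pos: [0.5239, 0.3456, 0.1702]
tcp_rot: [179.9, 27.9, -121.3]
wrist_force: [0.2, 0.0, -5.0]
opening: 0.0586
grasp_force: 109.5
time: 18.2
ee_pos: [0.5241, 0.3463, 0.1702]
tcp_rot: [179.8, 45.0, -121.3]
wrist_force: [0.2, 0.6, -2.4]
opening: 0.0588
grasp_force: 111.6
[ 22.4 -21.1 -32.6  39.7  24.9 -27.4] [ 0.19129271  0.62101419 -2.39127274]
[ 0.36442638  0.60642701 -0.70671048]
```

View pics/both9.png

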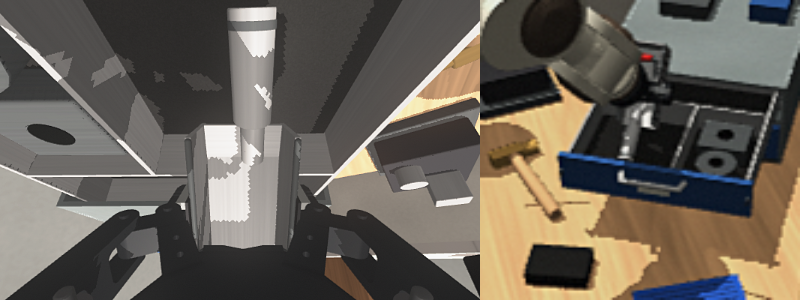

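The punch has slid down onto the rubber, and only its nose still rests on the lip (wrist view, about (250,140)). I draw the basket back up along its own axis so the nose drops.

```bash
python3 -m jog '[{"rotation":[0,0,0],"translation":[2,4,5],"grip":50},{"rotation":[0,0,0],"translation":[6,9,11],"grip":50},{"rotation":[0,0,0],"translation":[10,16,19],"grip":50},{"rotation":[0,0,0],"translation":[15,25,29],"grip":50},{"rotation":[0,0,0],"translation":[20,34,40],"grip":50},{"rotation":[0,0,0],"translation":[24,40,47],"grip":50},{"rotation":[0,0,0],"translation":[26,43,50],"grip":50},{"rotation":[0,0,0],"translation":[26,43,50],"grip":50},{"rotation":[0,0,0],"translation":[26,43,50],"grip":50},{"rotation":[0,0,0],"translation":[26,43,50],"grip":50}]'
python3 - <<'E'
from h import *
print(readout.get_obs()['wrist_force'].round(2))
c=np.radians(59);ex=np.array([np.cos(c),np.sin(c)]); ey=np.array([-ex[1],ex[0]])
for n in("wrist","side","top"):
    p,d,w,T,f,i=cam(n); save(p,n+'10.png')
    for t in("punch","mouth"):
        for r in spotter.spot_in(n,t)[:3]: 
            u,v=np.clip(np.round(r['box'][:2]).astype(int),0,[639,399]); print(n,t,np.round(r['box']),round(r['confidence'],2),w[v,u].round(3))
    D=w[...,:2]-[.494,.295]; bx,by=D@ex,D@ey
    m=(abs(bx)<.08)&(abs(by)<.075)&(w[...,2]>.113)&(w[...,2]<.15)
    m=cv2.morphologyEx(m.astype(np.uint8),cv2.MORPH_OPEN,np.ones((2,2)))>0
    if m.sum()>5: print(n,m.sum(),cv2.minAreaRect((np.c_[bx[m],by[m]]*1000).astype(np.float32)),np.percentile(w[m][:,2],[5,50,95]))
E
```

```text
time: 19.3
ee_pos: [0.5499, 0.389, 0.2196]
tcp_rot: [179.7, 45.0, -121.4]
wrist_force: [-0.2, 0.1, -2.8]
opening: 0.0586
grasp_force: 111.6
[-0.23  0.11 -2.8 ]
wrist punch [333.  26.  32.  52.] 0.9 [0.512 0.335 0.124]
wrist mouth [324. 249. 158. 172.] 0.91 [0.556 0.397 0.217]
wrist 1520 ((49.90550994873047, 9.350807189941406), (39.74689865112305, 16.04285430908203), 12.287415504455566) [nan nan nan]
side punch [363. 340.  24.  28.] 0.52 [ 0.455 -0.539  0.022]
side punch [270. 307.  24.  26.] 0.5 [ 0.23  -0.365  0.022]
side punch [299. 131.   4.  13.] 0.47 [0.49  0.279 0.129]
side mouth [308.  90.  20.  34.] 0.79 [0.536 0.296 0.291]
side 90 ((-9.967353820800781, 1.5762462615966797), (159.87611389160156, 23.970796585083008), 6.348140716552734) [0.1033646  0.12194584 0.13138457]
top punch [400. 270.  14.  17.] 0.73 [ 0.225 -0.353  0.025]
top punch [449. 207.  20.  11.] 0.67 [ 0.452 -0.542  0.025]
top mouth [168. 169.  39.  32.] 0.87 [0.544 0.389 0.3  ]
```

```bash
python3 -m jog '[{"rotation":[-4,2,0],"translation":[0,0,8],"grip":50},{"rotation":[-11,6.5,0],"translation":[0,0,20],"grip":50},{"rotation":[-18,11,0],"translation":[-5,-8,30],"grip":50},{"rotation":[-25,15,0],"translation":[-10,-18,35],"grip":50},{"rotation":[-32,19,0],"translation":[-16,-28,35],"grip":50},{"rotation":[-36.5,22,0],"translation":[-22,-38,35],"grip":50},{"rotation":[-38.6,23.2,0],"translation":[-26,-43,35],"grip":50},{"rotation":[-38.6,23.2,0],"translation":[-26,-43,35],"grip":50},{"rotation":[-38.6,23.2,0],"translation":[-26,-43,35],"grip":50}]'; python3 -m jog '[{"rotation":[0,0,-1],"translation":[-1,-8,0],"grip":50},{"rotation":[0,0,-3],"translation":[-2,-24,0],"grip":50},{"rotation":[0,0,-6],"translation":[-4,-48,0],"grip":50},{"rotation":[0,0,-10],"translation":[-7,-80,0],"grip":50},{"rotation":[0,0,-15],"translation":[-10,-117,0],"grip":50},{"rotation":[0,0,-20],"translation":[-14,-157,0],"grip":50},{"rotation":[0,0,-25],"translation":[-17,-197,0],"grip":50},{"rotation":[0,0,-30],"translation":[-21,-237,0],"grip":50},{"rotation":[0,0,-35],"translation":[-24,-277,0],"grip":50},{"rotation":[0,0,-40],"translation":[-28,-317,0],"grip":50},{"rotation":[0,0,-45],"translation":[-32,-357,0],"grip":50},{"rotation":[0,0,-50],"translation":[-35,-397,0],"grip":50},{"rotation":[0,0,-55],"translation":[-38,-432,0],"grip":50},{"rotation":[0,0,-59],"translation":[-41,-460,0],"grip":50},{"rotation":[0,0,-61],"translation":[-42,-478,0],"grip":50},{"rotation":[0,0,-62],"translation":[-43,-487,0],"grip":50},{"rotation":[0,0,-62],"translation":[-43,-487,0],"grip":50},{"rotation":[0,0,-62],"translation":[-43,-487,0],"grip":50}]'
python3 - <<'E'
from h import *
c=np.radians(59);ex=np.array([np.cos(c),np.sin(c)]); ey=np.array([-ex[1],ex[0]])
for n in("side","top"):
    p,d,w,T,f,i=cam(n); save(p,n+'11.png')
    for r in spotter.spot_in(n,"punch")[:4]: 
        u,v=np.clip(np.round(r['box'][:2]).astype(int),0,[639,399]); print(n,np.round(r['box']),round(r['confidence'],2),w[v,u].round(3))
    D=w[...,:2]-[.494,.295]; bx,by=D@ex,D@ey
    m=(abs(bx)<.08)&(abs(by)<.075)&(w[...,2]>.113)&(w[...,2]<.16)
    k,l,s,cc=cv2.connectedComponentsWithStats(m.astype(np.uint8)); j=1+s[1:,4].argmax(); m=l==j
    print(n,m.sum(),cv2.minAreaRect((np.c_[bx[m],by[m]]*1000).astype(np.float32)),np.percentile(w[m][:,2],[5,50,95]))
E
```

```text
time: 20.65
ee_pos: [0.5245, 0.3468, 0.255]
tcp_rot: [180.0, 0.1, -121.2]
wrist_force: [-0.6, -0.6, -1.9]
opening: 0.0588
grasp_force: 111.6
time: 22.45
ee_pos: [0.4809, -0.1403, 0.2555]
tcp_rot: [180.0, 0.0, 176.8]
wrist_force: [0.6, -0.4, -3.1]
opening: 0.0583
grasp_force: 111.6
side [363. 340.  25.  30.] 0.65 [ 0.455 -0.54   0.024]
side [268. 307.  22.  22.] 0.63 [ 0.225 -0.362  0.021]
side [300. 130.   6.  17.] 0.62 [0.498 0.295 0.12 ]
side 89 ((10.895347595214844, 5.007115364074707), (94.45783233642578, 24.33647346496582), 2.971774101257324) [0.11586339 0.12346271 0.12876356]
top [449. 206.  20.  10.] 0.7 [ 0.456 -0.542  0.023]
top [400. 270.  15.  17.] 0.55 [ 0.225 -0.353  0.028]
top [213. 193.  23.  15.] 0.47 [0.496 0.301 0.127]
top 159 ((10.066783905029297, 5.002632141113281), (89.94742584228516, 23.382450103759766), 1.7774724960327148) [0.1175207  0.12496116 0.13032161]
```

The punch lies flat in the bay, measured at 90 x 24 mm with its top at about z 0.128. Next I set the basket down.

```bash
python3 -m jog '[{"rotation":[0,0,0],"translation":[0,0,-15],"grip":50},{"rotation":[0,0,0],"translation":[0,0,-45],"grip":50},{"rotation":[0,0,0],"translation":[0,0,-85],"grip":50},{"rotation":[0,0,0],"translation":[0,0,-125],"grip":50},{"rotation":[0,0,0],"translation":[0,0,-165],"grip":50},{"rotation":[0,0,0],"translation":[0,0,-197],"grip":50},{"rotation":[0,0,0],"translation":[0,0,-217],"grip":50},{"rotation":[0,0,0],"translation":[0,0,-230],"grip":50},{"rotation":[0,0,0],"translation":[0,0,-235],"grip":50},{"rotation":[0,0,0],"translation":[0,0,-237],"grip":50},{"rotation":[0,0,0],"translation":[0,0,-237],"grip":50}]';python3 -m jog '[{"rotation":[0,0,0],"translation":[0,0,-1],"grip":50},{"rotation":[0,0,0],"translation":[0,0,-2],"grip":50},{"rotation":[0,0,0],"translation":[0,0,-2],"grip":50}]'
```

```text
time: 23.75
ee_pos: [0.4817, -0.1408, 0.0191]
tcp_rot: [-180.0, 0.1, 176.8]
wrist_force: [0.2, 0.6, -2.2]
opening: 0.0589
grasp_force: 111.6
time: 24.05
ee_pos: [0.4813, -0.1407, 0.0166]
tcp_rot: [-180.0, 0.0, 176.8]
wrist_force: [0.2, -0.4, -2.8]
opening: 0.0585
grasp_force: 111.6
```

```bash
python3 -m jog '[{"rotation":[0,0,0],"translation":[0,0,-1],"grip":50},{"rotation":[0,0,0],"translation":[0,0,-1],"grip":50}]'; python3 -m jog '[{"rotation":[0,0,0],"translation":[0,0,-1],"grip":50},{"rotation":[0,0,0],"translation":[0,0,-1],"grip":50}]'
```

```text
time: 24.25
ee_pos: [0.4813, -0.1408, 0.0162]
tcp_rot: [-180.0, 0.0, 176.8]
wrist_force: [-3.3, 0.9, 5.3]
opening: 0.0586
grasp_force: 112.7
time: 24.45
ee_pos: [0.4814, -0.1407, 0.0162]
tcp_rot: [-180.0, 0.1, 176.8]
wrist_force: [-7.1, 2.0, 13.7]
opening: 0.0588
grasp_force: 113.9
```

Contact with the mat. I go up 1 mm to relieve the load, open, and withdraw.

```bash
python3 -m jog '[{"rotation":[0,0,0],"translation":[0,0,1],"grip":50},{"rotation":[0,0,0],"translation":[0,0,1],"grip":76},{"rotation":[0,0,0],"translation":[0,0,1],"grip":76},{"rotation":[0,0,0],"translation":[0,0,1],"grip":76},{"rotation":[0,0,0],"translation":[0,0,1],"grip":76},{"rotation":[0,0,0],"translation":[0,0,1],"grip":76},{"rotation":[0,0,0],"translation":[0,0,10],"grip":76},{"rotation":[0,0,0],"translation":[0,0,35],"grip":76},{"rotation":[0,0,0],"translation":[0,0,70],"grip":76},{"rotation":[0,0,0],"translation":[0,0,110],"grip":76},{"rotation":[0,0,0],"translation":[0,0,150],"grip":76},{"rotation":[0,0,0],"translation":[-30,0,200],"grip":76},{"rotation":[0,0,0],"translation":[-30,0,200],"grip":76},{"rotation":[0,0,0],"translation":[-30,0,200],"grip":76},{"rotation":[0,0,0],"translation":[-30,0,200],"grip":76}]'; python3 m.py w12
python3 - <<'E'
from h import *
w=np.load('wr.npy'); p=cv2.cvtColor(cv2.imread('pics/w12.png'),cv2.COLOR_BGR2RGB).astype(int); r,g,b=p[...,0],p[...,1],p[...,2]; z=w[...,2]
m=(abs(z-.052)<.005)&(abs(w[...,0]-.5)<.09)&(abs(w[...,1]+.141)<.045)&(abs(r-b)<25); q=w[m]
print(len(q),cv2.minAreaRect((q[:,:2]*1000).astype(np.float32)))
for n in("top","side"):
    p,d,w,T,f,i=cam(n)
    for t in("die","jar","can","bushing","cleaner"):
        for s in spotter.mark_of(n,t)[:1]: u,v=np.round(s['uv']).astype(int); print(n,t,(u,v),w[v,u].round(3))
E
```

```text
time: 25.95
ee_pos: [0.4512, -0.1407, 0.2136]
tcp_rot: [180.0, -0.0, 176.8]
wrist_force: [-0.5, 0.5, -0.1]
opening: 0.0762
grasp_force: 0.0
25.95 [ 0.4512 -0.1407  0.2136] [180.   -0.  176.8] [-17.3  -5.9  -2.7  93.2   0.  -14.1] 0.0762
red 251 [ 0.5349 -0.1429  0.0752] zmax 0.07685252400956791
((535.7741088867188, -143.276611328125), (32.185142517089844, 10.059974670410156), 87.2781982421875)
px [262. 326.]
672 ((501.46905517578125, -141.89817810058594), (60.11739730834961, 129.54550170898438), 86.87238311767578)
top die (np.int64(309), np.int64(200)) [ 0.48  -0.026  0.043]
top jar (np.int64(356), np.int64(245)) [ 0.311 -0.138  0.662]
top can (np.int64(310), np.int64(146)) [ 0.665 -0.033  0.106]
top bushing (np.int64(343), np.int64(140)) [ 0.695 -0.152  0.074]
top cleaner (np.int64(396), np.int64(207)) [ 0.448 -0.337  0.072]
side die (np.int64(393), np.int64(227)) [ 0.692 -0.194  0.026]
side jar (np.int64(288), np.int64(259)) [ 0.319 -0.227  0.04 ]
side can (np.int64(376), np.int64(201)) [ 0.685 -0.058  0.018]
side bushing (np.int64(392), np.int64(223)) [ 0.687 -0.19   0.045]
side cleaner (np.int64(339), np.int64(288)) [ 0.422 -0.42   0.121]
```

The basket is upright and level on the mat at (501,-142) mm, where it stood before. The die hasn't moved and the robot is clear of everything.

```bash
python3 -c "
from workcell import bot
print(bot.job_done())"
```

```text
the job is handed in; nothing more can be done
None
```

The job is handed in: the punch lies flat in the empty bay, the empty basket is back on the mat, and the drawer was left open, with about 26 s of the 61 s used.

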